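# Top up the air platform under the microscope

## Robot

A 7-joint arm with a two-finger parallel gripper is mounted at the origin on the work surface. World frame = base frame: x ahead of the robot, y to its left, z up, the work surface at z = 0. Lengths are in mm, angles in rad, forces in N, time in s.
With the tool pointing down it reaches from about 400 to 850 mm from the base axis. Payload 4.5 kg.
Tool frame: the origin (TCP) lies at the very end of the fingers, on their centre line; the grasp point (between the pads) lies 19 mm behind it (bot.pinch_z is the distance from the TCP to the grasp point, in mm); z points along the fingers, x is the direction in which the jaws open and shut, and the axes are right-handed (so a half turn about z gives the same grasp; the last joint's range is limited). The gripper opens to 88 mm and grips with 3 to 60 N. Pads are 18 mm wide; open, the fingers measure 123 mm over their backs; the gripper's body (75 mm by 187 mm) begins 45 mm behind the grasp point.
Start: joints at [-1.157, 0.689, -0.195, 1.565, 0.157, 0.902, -0.215], TCP at [231.692, 580.495, 216.943] pointing down, gripper open.
Joint ranges: [-3.01, 3.01], [-0.46, 2.08], [-1.47, 1.51], [0.13, 2.56], [-1, 4.14], [0.04, 2.09], [-2.66, 2.66]. Speed limits (rad/s): [2.57, 2.57, 3.14, 3.14, 3.14, 3.14, 3.14].

## Interface

Orientations are given as a rotation vector (axis times angle).
In Python, from cell import monitor, imaging, bot gives the robot as it stands. The module is installed in compiled form; this text tells all that it offers.
- The arm moves only by the tool send_rows, never from a script. Its argument "moves" is a list of rows, each an object with "linear": the shift along the tool's x, y, z in m, a list of three; "roll": the turn about the tool's z in rad; "fingers": the closure, from -1 (fully open) to 1 (shut), so that 0 is half open. A call has 1 to 20 rows; each row is the pose to reach, as a shift and turn from the pose measured when the call began, along the tool's axes at that moment; what a row does not reach only later rows make up. A row lasts 1/10 s, in which the tool goes at most 50 mm and 8.59 degrees, less where a joint would pass 70% of its speed; a pose out of reach is approached as far as the arm can. A call with a gripper value outside its range is refused whole. The fingers move at their own pace and stop on an object; "force" is the grip in N (left out, the last holds). Time passes only in rows, so rows that repeat a pose let the fingers close. It gives the time, the measured TCP pose, the force and the opening at its end, in the units of the state.
- monitor.state(): the state, without advancing time (a new reading comes with each control period).
- imaging.snapshot(name): name is "side" or "top"; returns a dict with "image" (400x640x3 uint8, red, green, blue), "range_z" (400x640 float32, mm along the optical axis (not along the pixel's ray), 0 where there is no reading), "mtx" (3x3 intrinsics, pixels), "extrinsics" (4x4, takes a point from camera to world coordinates). Camera axes: x right, y down, z forward; pixel columns grow to the right and rows downward; lengths in mm; the calibration is good to about 2 mm. A picture is of the moment at which its call begins.
- bot.sign_off(): hands the job in, once; it reports no verdict.
The state is a dict: "time_s": time; "joints": joint angles; "qvel": joint speeds; "joint_torque": joint torques, N m; "ee_pos": TCP position; "orientation": TCP orientation; "wrist_force": force on the tool from outside, world axes, zero at the start; "wrist_torque": the same for the moment, N m; "opening": opening from 0.0 (shut) to 1.0 (fully open).
Only numpy, scipy, OpenCV 4.12 (cv2) and the standard library are available. Lean on these libraries where they do the work, as an engineer would, in place of code of your own. Each camera call takes 0.05 s, during which the arm holds its last target.

## Task

The air-float platform under the microscope has leaked down and needs topping up. With the fingertips, push the hand pump's black palm knob on the platform's console down in full strokes, letting it spring right back up each time, until the white pressure-indicator pin beside it stands fully out; finish with the knob up. Press only: do not grip the knob, touch the indicator pin, press the small steel vent button or knock the microscope, and leave everything else standing where it is.

Things in the scene. Friction and masses are not known exactly. Their poses are not given: they have to be found in the camera images.
- platform: low grey anti-vibration platform, fixed; origin on the table straight under the pump's axis. A console 240 (x) x 120 (y) mm, deck 70 mm high, is centred on the origin; on it in a row along the platform's own x: vent button at -85 mm, pump at 0, indicator pin at +80 mm. At y = 75 to 405 mm a top plate, 66 mm high, carries the microscope. Turned about the vertical by up to 0.3 rad
- pump_top (a point): middle of the flat top of the pump's black palm knob (flat top 35 mm across, 145 mm above the table when up); it moves with the knob. Push straight down here
- pump (a joint): how far the plunger is pushed down, m: 0 up, 0.025 bottom stop. A spring returns it: 4 N to start, 10 N at the bottom, plus 4 N of drag at 50 mm/s (more when faster). A full stroke is over 0.019 and then back under 0.001; each raises the pin by about 2.4 mm (the first may give less), so 5 to 8 are needed; short strokes pump little or nothing. With the pin fully out more strokes do nothing
- pump_rim: the knob's side, 47 mm across, between 119 and 137 mm above the table when up, 8 mm below the knob's top face: where it would be gripped. Not to be gripped
- pin (a joint): how far the indicator pin stands out, m: 0 level with its bezel (within 2 mm), 0.018 fully out. It starts partly out (up to 0.007), rises on each downstroke and stays there between strokes (it may sag by 0.5 mm)
- pin_top (a point): middle of the top of the white indicator pin, 16 mm in diameter, upright; its black bezel (30 mm wide) stands 6 mm above the deck, so the pin's top is 77.5 mm above the table at 0 and 95.5 mm when fully out. It moves with the pin
- pin_cap: the white indicator pin itself; it moves with the pin. Not to be touched
- vent (a joint): the small steel vent button (16 mm in diameter, its top 21 mm above the deck) at the other end of the console, m: 0 up, 0.005 pressed. Not to be pressed
- microscope: white upright microscope fixed on the platform's top plate, about 250 x 190 mm and 480 mm tall above the plate; its origin is under its middle, at y = +285 mm from the platform's origin
- oil_bottle: loose bystander: small amber bottle, 28 mm in diameter, 68 mm tall, on the table beside the console; origin under its middle
- stain_jar: loose bystander: square glass staining jar with white lid, 60 x 60 x 100 mm, on the table beside the console; origin under its middle
- objective_case: loose bystander: round plastic case, 36 mm in diameter, 62 mm tall, on the platform's top plate; origin under its middle
- petri_dish: loose bystander: clear dish with lid, 60 mm in diameter, 15 mm tall, on the platform's top plate; origin under its middle
- slide_box: loose bystander: grey slide box 102 x 87 x 34 mm on the table; origin under its middle
- screwdriver: loose bystander: screwdriver, 150 mm long, lying on the table

How it is judged (in metres and radians):
On the way, in this order (a step that is already met when the one before it is completed fails the run):
1. the pump is pushed down in a full stroke (value of joint pump above 0.019 m), for 0.02 s.
2. and let back up (value of joint pump below 0.005 m), for 0.02 s.
3. it is pushed down in another full stroke (value of joint pump above 0.019 m), for 0.02 s.
4. and let back up (value of joint pump below 0.005 m), for 0.02 s.
5. the indicator pin stands fully out (value of joint pin above 0.016 m), for 0.1 s.
At the end, for the whole second after the job is handed in: the indicator pin stands at least 16 of its 18 mm out, and the pump knob is back up (within 3 mm); the vent button is not pressed (value of joint pin above 0.016 m and value of joint pump below 0.003 m and value of joint vent below 0.002 m); the robot touches nothing.
It fails at once if the knob is gripped by its side (more than 3 N on the rim) (contact force between the fingers and pump_rim above 3 N).
It fails at once if the indicator pin is touched with more than 1 N (contact force between any of the fingers, the arm and pin_cap above 1 N).
It fails at once if the vent button is pressed by more than 2 mm (value of joint vent above 0.002 m).
It fails at once if the microscope is knocked (more than 3 N) (contact force between any of the fingers, the arm and microscope above 3 N).
It fails at once if a bystander is lifted, pushed away by more than 10 mm or tipped over (distance of any of oil_bottle, stain_jar, objective_case, petri_dish, slide_box, screwdriver from where it was at the start of the episode above 0.01 m or angle between any of oil_bottle, objective_case's own z axis and vertical above 0.3 rad).
It also fails if it takes over 48 s, if anything falls off the work surface, if the arm or the gripper's body presses on something with over 40 N, if the wrist force passes 120 N, or if a joint passes its speed limit or range.

## Working session

There is one attempt and no reset: what is moved stays moved. The work goes in short steps, Python scripts to look and compute and a tool call to move; the robot and the scene stay as the last step left them, time stands still between calls to the robot, and variables do not carry over. Pictures are saved under pics/ and viewed, and the job is handed in when it is done.

Besides the shell and the picture viewer there is one more tool, called after "Request:" as a command line: name --argument value ..., lists and objects as JSON in quotes. send_rows: Moves the arm, as the interface text tells. Its arguments: {"type":"object","properties":{"moves":{"type":"array"},"force":{"type":"number"}},"required":["moves"]}

```bash
mkdir -p pics; cat > h.py <<'E'
import numpy as np, cv2
from cell import monitor, imaging, bot
def snap(n,tag):
    d=imaging.snapshot(n); cv2.imwrite(f'pics/{tag}.png',d['image'][:,:,::-1]); np.savez(f'{tag}.npz',**d); return d
def cloud(d):
    z=d['range_z'];v,u=np.mgrid[:z.shape[0],:z.shape[1]];K=d['mtx']
    P=np.stack([(u-K[0,2])*z/K[0,0],(v-K[1,2])*z/K[1,1],z],-1)
    E=d['extrinsics'];W=P@E[:3,:3].T+E[:3,3]; W[z==0]=np.nan; return W
E
python3 - <<'E'
from h import *
s=monitor.state();print({k:np.round(v,3) for k,v in s.items()})
for n in('side','top'):
    d=snap(n,n+'0');print(np.round(d['extrinsics'],2),d['mtx'])
E
```

```text
{'time_s': np.float64(0.0), 'joints': array([-1.157,  0.69 , -0.194,  1.566,  0.157,  0.902, -0.215]), 'qvel': array([-0.002,  0.001, -0.001,  0.   , -0.   ,  0.   , -0.   ]), 'joint_torque': array([-0.0000e+00, -5.2757e+01, -1.2670e+00, -1.5343e+01, -5.3000e-02,
        6.0000e-03,  0.0000e+00]), 'ee_pos': array([231.518, 579.812, 216.116]), 'orientation': array([ 2.600e+00,  1.762e+00, -2.000e-03]), 'wrist_force': array([ 0.032, -0.321, -0.341]), 'wrist_torque': array([ 0.001, -0.017, -0.02 ]), 'opening': np.float64(0.999)}
[[ 7.4000e-01 -3.5000e-01  5.8000e-01 -1.4068e+02]
 [-6.8000e-01 -3.7000e-01  6.3000e-01 -8.8302e+02]
 [-1.0000e-02 -8.6000e-01 -5.1000e-01  7.2424e+02]
 [ 0.0000e+00  0.0000e+00  0.0000e+00  1.0000e+00]] [[382.53374769   0.         326.47336514]
 [  0.         382.53374769 205.22093754]
 [  0.           0.           1.        ]]
[[ 2.00000e-02 -9.90000e-01  1.50000e-01  3.35940e+02]
 [-1.00000e+00 -2.00000e-02  2.00000e-02 -1.33730e+02]
 [-2.00000e-02 -1.50000e-01 -9.90000e-01  1.44759e+03]
 [ 0.00000e+00  0.00000e+00  0.00000e+00  1.00000e+00]] [[514.8514626    0.         312.81045177]
 [  0.         514.8514626  194.54234541]
 [  0.           0.           1.        ]]
```

View pics/side0.png

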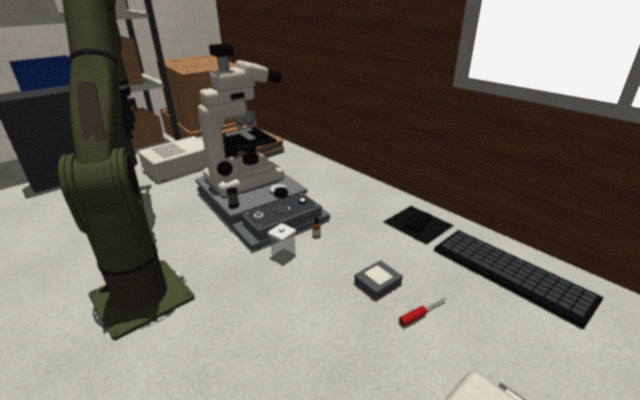

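View pics/top0.png

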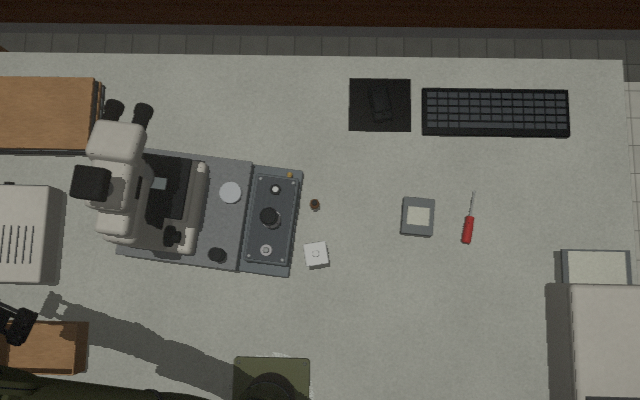

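```bash
python3 - <<'E'
from h import *
T=dict(np.load('top0.npz'));S=dict(np.load('side0.npz'))
cv2.imwrite('pics/topz.png',cv2.resize(T['image'][150:290,190:340,::-1],None,fx=4,fy=4,interpolation=cv2.INTER_CUBIC))
cv2.imwrite('pics/sidez.png',cv2.resize(S['image'][160:260,210:340,::-1],None,fx=6,fy=6,interpolation=cv2.INTER_CUBIC))
W=cloud(T)
for p in [(270,217),(276,188),(266,250),(283,188),(218,255),(230,192),(315,205),(316,254),(180,240)]:
    print(p,np.round(W[p[1],p[0]],1))
# knob top by height
for lo,hi in[(138,152)]:
    m=(W[...,2]>lo)&(W[...,2]<hi); m[:, :240]=0;m[:,300:]=0;m[:150]=0;m[285:]=0
    v,u=np.nonzero(m);print(len(v),u.mean(),v.mean(),u.min(),u.max(),v.min(),v.max(),np.nanmean(W[m],0),np.ptp(W[m],0))
E
```

```text
(270, 217) [469.    4.  145.5]
(276, 188) [555.4  -2.1  74.7]
(266, 250) [387.3  17.2  92.4]
(283, 188) [557.2 -20.3  65.6]
(218, 255) [370.6 135.  131.7]
(230, 192) [541.3 121.4  79.6]
(315, 205) [ 514.9 -108.    44.3]
(316, 254) [ 379.5 -114.3   97. ]
(180, 240) [408.1 241.8 105.9]
198 267.7676767676768 215.6969696969697 259 276 208 224 [472.42998171   9.99872119 143.88671408] [41.25337141 43.38481066 13.64041431]
```

View pics/topz.png

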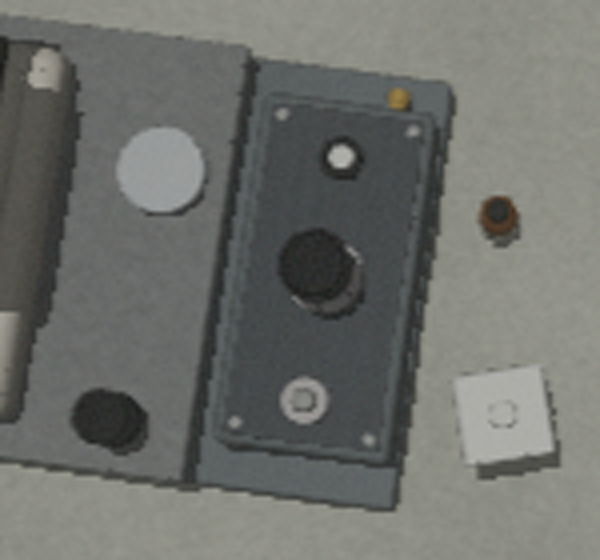

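View pics/sidez.png

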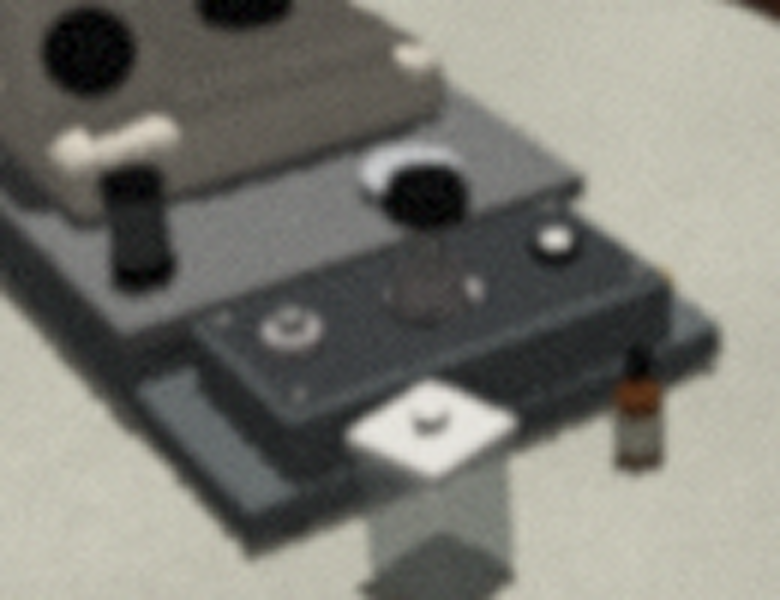

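```bash
python3 - <<'E'
from h import *
T=dict(np.load('top0.npz'));S=dict(np.load('side0.npz'))
def ray(d,u,v,z):
    K=d['mtx'];E=d['extrinsics'];r=E[:3,:3]@np.array([(u-K[0,2])/K[0,0],(v-K[1,2])/K[1,1],1]);o=E[:3,3]
    return np.round((o+r*(z-o[2])/r[2])[:2],1)
# refine centroids
def cen(d,u0,v0,r,f):
    g=d['image'].astype(int).max(-1);v,u=np.mgrid[:400,:640];m=f(g)&((u-u0)**2+(v-v0)**2<r*r)
    return u[m].mean(),v[m].mean(),m.sum()
k=cen(T,269,216,11,lambda g:g<38);print('knob',k,ray(T,k[0],k[1],141))
p=cen(T,275,189,4,lambda g:g>130);print('pin',p,ray(T,p[0],p[1],80))
p=cen(T,266,250,5,lambda g:g>100);print('vent',p,ray(T,p[0],p[1],82))
k=cen(S,210+425/6,160+195/6,8,lambda g:g<35);print('knobS',k,ray(S,k[0],k[1],137))
print('pinS',ray(S,210+555/6,160+240/6,80),'ventS',ray(S,210+292/6,160+322/6,91))
W=cloud(T)
W2=cloud(S)
def ext(W,name):
  for lo,hi in[(75,120),(120,200),(200,300),(300,400),(400,480),(480,600)]:
    m=(W[...,2]>lo)&(W[...,2]<hi)&(W[...,0]>200)&(W[...,0]<800)&(W[...,1]>40)&(W[...,1]<480)
    q=W[m]
    if len(q)>5: print(name,lo,hi,len(q),np.round(np.percentile(q,[1,99],axis=0)[:,:2],0).tolist(),'minrad',np.round(np.percentile(np.hypot(q[:,0],q[:,1]),1)))
ext(W,'top');ext(W2,'side')
H=np.full((20,16),0.)
for q in (W,W2):
  q=q.reshape(-1,3);q=q[~np.isnan(q).any(1)]
  i=((q[:,0]-150)//30).astype(int);j=((q[:,1]+150)//50).astype(int);ok=(i>=0)&(i<20)&(j>=0)&(j<16)
  np.maximum.at(H,(i[ok],j[ok]),q[ok,2])
print('cols y from -150 step50');
for i in range(20):print(150+30*i,H[i].astype(int).tolist())
E
```

```text
knob (np.float64(268.15), np.float64(219.1), np.int64(20)) [464.   9.]
pin (np.float64(274.88), np.float64(188.72), np.int64(25)) [5.525e+02 4.000e-01]
vent (np.float64(265.93548387096774), np.float64(249.8709677419355), np.int64(62)) [388.   18.5]
knobS (np.float64(280.5247524752475), np.float64(192.86138613861385), np.int64(101)) [465.6  -3.3]
pinS [548.7  -8.3] ventS [383.3   4.7]
top 75 120 1876 [[370.0, 63.0], [615.0, 286.0]] minrad 392.0
top 120 200 942 [[360.0, 133.0], [593.0, 278.0]] minrad 388.0
top 200 300 2908 [[383.0, 197.0], [607.0, 307.0]] minrad 473.0
top 300 400 1460 [[384.0, 253.0], [561.0, 332.0]] minrad 474.0
top 400 480 4894 [[405.0, 231.0], [668.0, 332.0]] minrad 495.0
top 480 600 1748 [[455.0, 247.0], [573.0, 326.0]] minrad 530.0
side 75 120 1276 [[358.0, 122.0], [611.0, 379.0]] minrad 383.0
side 120 200 1308 [[363.0, 132.0], [601.0, 347.0]] minrad 388.0
side 200 300 1671 [[381.0, 192.0], [604.0, 368.0]] minrad 468.0
side 300 400 1514 [[382.0, 249.0], [561.0, 325.0]] minrad 470.0
side 400 480 1577 [[404.0, 225.0], [659.0, 321.0]] minrad 491.0
side 480 600 431 [[
[... 688 characters left out ...]
3, 220, 526, 460, 0, 0, 3, 10, 65, 99]
450 [8, 67, 151, 151, 74, 72, 224, 452, 547, 547, 226, 0, 0, 7, 7, 99]
480 [45, 74, 147, 149, 75, 73, 228, 457, 547, 547, 228, 0, 0, 7, 11, 98]
510 [71, 73, 77, 82, 83, 86, 233, 477, 546, 547, 229, 0, 0, 0, 5, 99]
540 [9, 75, 81, 81, 84, 87, 232, 486, 487, 486, 229, 0, 0, 0, 2, 97]
570 [11, 74, 75, 77, 72, 73, 234, 480, 483, 483, 228, 0, 0, 0, 3, 6]
600 [7, 35, 56, 36, 70, 72, 112, 471, 473, 472, 228, 0, 0, 5, 6, 6]
630 [6, 10, 7, 7, 67, 70, 73, 452, 453, 455, 71, 0, 0, 59, 64, 66]
660 [8, 6, 7, 8, 8, 6, 6, 445, 446, 450, 69, 0, 0, 67, 67, 69]
690 [8, 6, 7, 5, 8, 7, 9, 9, 8, 9, 9, 0, 0, 67, 67, 70]
720 [7, 6, 6, 6, 5, 5, 8, 6, 9, 7, 7, 0, 0, 67, 68, 69]
```

```bash
python3 - <<'E'
from h import *
T=dict(np.load('top0.npz'));S=dict(np.load('side0.npz'))
def rayd(d,u,v):
    K=d['mtx'];E=d['extrinsics'];r=E[:3,:3]@np.array([(u-K[0,2])/K[0,0],(v-K[1,2])/K[1,1],1]);return E[:3,3],r/np.linalg.norm(r)
def tri(a,b):
    o1,r1=rayd(T,*a);o2,r2=rayd(S,*b)
    s=np.linalg.lstsq(np.stack([r1,-r2],1),o2-o1,rcond=None)[0];p,q=o1+s[0]*r1,o2+s[1]*r2
    return np.round((p+q)/2,1),'gap',np.round(q-p,1)
W=cloud(T);W2=cloud(S)
z=lambda x,y,s,u0,v0:(u0+(x+.5)/s-.5,v0+(y+.5)/s-.5)
tz=lambda x,y:z(x,y,4,190,150); sz=lambda x,y:z(x,y,6,210,160)
L={'pin':((341,157),(555,239)),'vent':((304,400),(291,321)),'jar':((503,413),(431,425)),'petri':((162,170),(415,172)),
 'deckcorner':((432,115),(668,283)),'plate corner':((250,50),(582,186)),'decknear':((388,460),(290,417)),'plate near':((186,480),(127,332))}
for k,(a,b) in L.items():
    A=tz(*a);B=sz(*b);print(k,np.round(A,1),np.round(B,1),*tri(A,B),'cloudT',np.round(W[int(round(A[1])),int(round(A[0]))]),'cloudS',np.round(W2[int(round(B[1])),int(round(B[0]))]))
m=(W2[...,2]>138)&(W2[...,2]<150)
v,u=np.nonzero(m);k=(abs(u-281)<10)&(abs(v-191)<10);v,u=v[k],u[k];q=W2[v,u];print('knob S',len(v),u.mean(),v.mean(),(q.min(0)+q.max(0))/2,q.mean(0))
g=T['image'].max(-1)[205:232,255:285];print(g)
E
```

```text
pin [274.9 188.9] [302.1 199.4] [5.531e+02 3.000e-01 7.680e+01] gap [ 1.  -0.7  0.1] cloudT [552.  -0.  81.] cloudS [554.   1.  78.]
vent [265.6 249.6] [258.1 213.1] [389.1  18.8  84.1] gap [ 1.  -0.6 -0. ] cloudT [387.  17.  92.] cloudS [386.  13.  89.]
jar [315.4 252.9] [281.4 230.4] [ 382.9 -112.6   87.2] gap [ 0.4 -0.3  0. ] cloudT [ 382. -112.  102.] cloudS [ 375. -123.   98.]
petri [230.1 192.1] [278.8 188.2] [543.  120.8  75.9] gap [ 2.8 -1.9  0.1] cloudT [541. 121.  80.] cloudS [473.  13. 145.]
deckcorner [297.6 178.4] [320.9 206.8] [585.5 -59.3  60.8] gap [ 0.2 -0.2  0. ] cloudT [592. -59.  32.] cloudS [581. -65.  64.]
plate corner [252.1 162.1] [306.6 190.6] [629.8  68.3  55. ] gap [ 0. -0.  0.] cloudT [641.  76.   4.] cloudS [698. 150.  -5.]
decknear [286.6 264.6] [257.9 229.1] [350.6 -36.4  68.9] gap [-0.2  0.1  0. ] cloudT [350. -34.  24.] cloudS [353. -32.  66.]
plate near [236.1 269.6] [230.8 214.9] [335.   98.2  64. ] gap [ 0.7 -0.4 -0.1] cloudT [334. 106.  22.] cloudS [337. 100.  62.]
knob S 74 280.18918918918916 190.0810810810811 [470.89454086   6.01248973 141.65040
[... 2721 characters left out ...]
 78  76  58  69  77  77
   74  76  75  63  52  50  66  75  78  78  73  77]
 [ 77  73  77  73  75  75  76  77  75  77  74  75  69  70  62  61  78  76
   72  68  48  48  45  43  66  78  78  78  78  74]
 [ 73  73  74  74  72  74  72  73  75  73  72  73  73  53  45  51  52  51
   43  45  42  47  42  67  75  77  73  75  77  73]
 [ 74  73  75  74  75  74  77  76  71  76  70  76  74  76  72  57  44  48
   42  44  66  75  74  76  75  76  77  72  74  76]
 [ 72  78  76  76  74  76  74  75  75  75  73  74  77  74  74  71  75  73
   77  74  76  74  74  75  77  76  72  76  75  76]
 [ 75  76  75  75  72  76  71  74  76  77  71  73  76  76  75  77  77  75
   75  77  77  75  79  74  76  75  77  75  76  72]]
```

Request:
send_rows --moves '[{"linear":[-0.02,0,-0.02],"roll":0.14,"fingers":1},{"linear":[-0.045,0,-0.04],"roll":0.28,"fingers":1},{"linear":[-0.07,0,-0.06],"roll":0.42,"fingers":1},{"linear":[-0.095,0,-0.08],"roll":0.56,"fingers":1},{"linear":[-0.12,0,-0.1],"roll":0.7,"fingers":1},{"linear":[-0.145,0,-0.12],"roll":0.84,"fingers":1},{"linear":[-0.17,0,-0.14],"roll":0.98,"fingers":1},{"linear":[-0.195,0,-0.16],"roll":1.12,"fingers":1},{"linear":[-0.21,0,-0.18],"roll":1.26,"fingers":1},{"linear":[-0.22,0,-0.19],"roll":1.4,"fingers":1},{"linear":[-0.22,0,-0.19],"roll":1.54,"fingers":1},{"linear":[-0.22,0,-0.19],"roll":1.54,"fingers":1}]' --force 20

```text
time_s: 1.3
ee_pos: [149.9, 375.5, 406.7]
orientation: [3.093, -0.545, -0.0]
wrist_force: [-0.3, -0.3, 0.1]
opening: 0.006
```

```bash
cat >> h.py <<'E'
from scipy.spatial.transform import Rotation as Ro
def rel(target,jaw=None):
    s=monitor.state();R=Ro.from_rotvec(s['orientation']).as_matrix();p=np.array(s['ee_pos'])
    print('t',round(s['time_s'],2),'p',np.round(p,1),'jaw',round(np.arctan2(R[1,0],R[0,0]),3),'z',np.round(R[:,2],3),'q',np.round(s['joints'],2),'F',np.round(s['wrist_force'],1),'open',round(s['opening'],2))
    for t in np.atleast_2d(target): print('lin to',t,np.round(R.T@(t-p),1))
E
python3 - <<'E'
from h import *
rel([[330,200,400],[390,100,400],[400,8,400]])
snap('side','s1')
E
```

```text
t 1.3 p [149.9 375.5 406.7] jaw -0.349 z [-0.    -0.001 -1.   ] q [-1.44  0.16  0.17  1.86 -0.03  1.12 -1.61] F [-0.3 -0.3  0.1] open 0.01
lin to [330 200 400] [229.3 103.3   6.9]
lin to [390 100 400] [319.9 176.8   7. ]
lin to [400   8 400] [360.7 259.8   7.1]
```

View pics/s1.png

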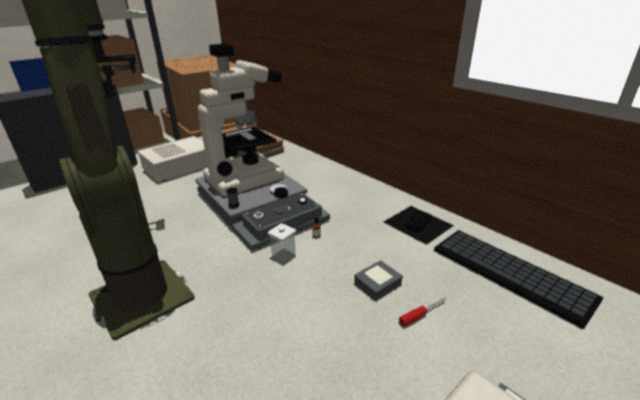

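```bash
python3 - <<'E'
from h import *
a=np.radians(np.arange(63,-1,-7))
rel(np.stack([400*np.cos(a),400*np.sin(a),0*a+406],1))
E
```

```text
t 1.35 p [149.9 375.6 406.4] jaw -0.346 z [-0.001 -0.002 -1.   ] q [-1.44  0.16  0.17  1.86 -0.03  1.12 -1.61] F [-0.2 -0.5 -0.4] open 0.0
lin to [181.5961999  356.40260968 406.        ] [36.4  7.3  0.5]
lin to [223.67716139 331.61502902 406.        ] [84.4 16.4  0.5]
lin to [262.4236116  301.88383209 406.        ] [130.9  31.3   0.5]
lin to [297.25793019 267.65224254 406.        ] [175.3  51.7   0.6]
lin to [327.66081772 229.43057454 406.        ] [216.8  77.3   0.6]
lin to [353.17903714 187.78862511 406.        ] [254.9 107.8   0.7]
lin to [373.4321706  143.34717982 406.        ] [289.  142.8   0.7]
lin to [388.11829051  96.76875824 406.        ] [318.6 181.6   0.8]
lin to [397.01846066  48.74773736 406.        ] [343.3 223.8   0.9]
lin to [400.   0. 406.] [362.6 268.7   1. ]
```

Request:
send_rows --moves '[{"linear":[0.02,0.003,0],"roll":0.06,"fingers":1},{"linear":[0.04,0.007,0],"roll":0.12,"fingers":1},{"linear":[0.06,0.011,0],"roll":0.18,"fingers":1},{"linear":[0.084,0.016,0],"roll":0.24,"fingers":1},{"linear":[0.108,0.023,0],"roll":0.3,"fingers":1},{"linear":[0.131,0.031,0],"roll":0.36,"fingers":1},{"linear":[0.131,0.031,0],"roll":0.36,"fingers":1}]'

```text
time_s: 2.05
ee_pos: [266.3, 298.5, 406.6]
orientation: [2.94, -1.101, 0.003]
wrist_force: [-0.2, -0.2, 0.6]
opening: 0.007
```

```bash
python3 - <<'E'
from h import *
a=np.radians(np.arange(42,-1,-6))
rel(np.stack([400*np.cos(a),400*np.sin(a),0*a+406],1))
d=snap('side','s2');d=snap('top','t2')
E
```

```text
t 2.05 p [266.3 298.5 406.6] jaw -0.717 z [ 0.001 -0.003 -1.   ] q [-1.23  0.16  0.33  1.87 -0.05  1.12 -1.6 ] F [-0.2 -0.2  0.6] open 0.01
lin to [297.25793019 267.65224254 406.        ] [43.6  2.9  0.7]
lin to [323.60679775 235.11410092 406.        ] [84.9 10.1  0.8]
lin to [346.41016151 200.         406.        ] [125.1  21.6   0.9]
lin to [365.41818306 162.69465723 406.        ] [164.   37.2   1.1]
lin to [380.42260652 123.60679775 406.        ] [201.   56.9   1.2]
lin to [391.25904029  83.16467633 406.        ] [235.7  80.2   1.3]
lin to [397.80875815  41.81138531 406.        ] [267.8 107.1   1.4]
lin to [400.   0. 406.] [296.9 137.2   1.6]
```

View pics/s2.png

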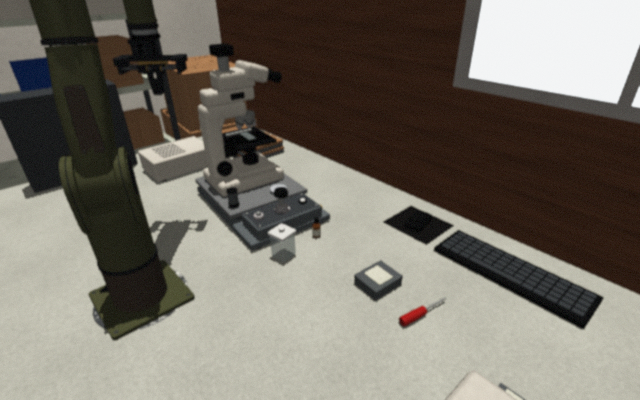

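View pics/t2.png

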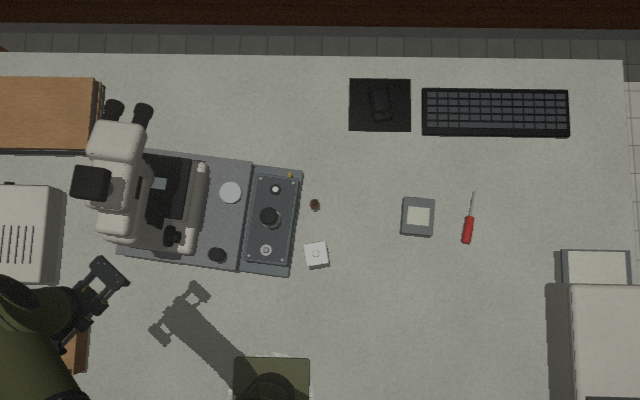

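Request:
send_rows --moves '[{"linear":[0.02,0.001,0],"roll":0.05,"fingers":1},{"linear":[0.042,0.004,0],"roll":0.1,"fingers":1},{"linear":[0.063,0.008,0],"roll":0.15,"fingers":1},{"linear":[0.084,0.013,0],"roll":0.21,"fingers":1},{"linear":[0.105,0.018,0],"roll":0.26,"fingers":1},{"linear":[0.125,0.024,0],"roll":0.31,"fingers":1},{"linear":[0.145,0.032,0],"roll":0.36,"fingers":1},{"linear":[0.164,0.04,0],"roll":0.42,"fingers":1},{"linear":[0.183,0.049,0],"roll":0.47,"fingers":1},{"linear":[0.201,0.058,0],"roll":0.52,"fingers":1},{"linear":[0.22,0.07,0],"roll":0.57,"fingers":1},{"linear":[0.236,0.081,0],"roll":0.62,"fingers":1},{"linear":[0.268,0.107,0],"roll":0.7,"fingers":1},{"linear":[0.295,0.135,0],"roll":0.75,"fingers":1},{"linear":[0.295,0.135,0],"roll":0.75,"fingers":1}]'

```text
time_s: 3.65
ee_pos: [399.3, 2.2, 407.2]
orientation: [2.331, -2.102, 0.003]
wrist_force: [0.5, 0.2, -0.1]
opening: 0.004
```

```bash
python3 - <<'E'
from h import *
rel([[472,8,406],[472,8,200]])
d=snap('side','s3')
E
```

```text
t 3.65 p [399.3   2.2 407.2] jaw -1.468 z [-0.    -0.003 -1.   ] q [-0.68  0.18  0.69  1.88 -0.12  1.12 -1.41] F [ 0.5  0.2 -0.1] open 0.0
lin to [472   8 406] [  1.7 -72.9   1.2]
lin to [472   8 200] [  1.  -73.  207.2]
```

View pics/s3.png

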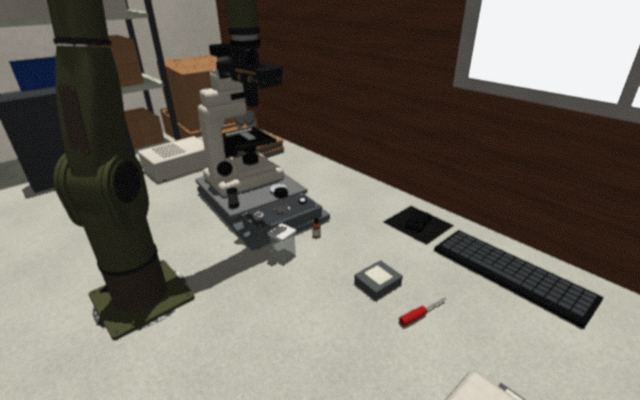

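Request:
send_rows --moves '[{"linear":[0,-0.02,0],"roll":-0.14,"fingers":1},{"linear":[0,-0.04,0],"roll":-0.28,"fingers":1},{"linear":[0.001,-0.06,0],"roll":-0.42,"fingers":1},{"linear":[0.001,-0.073,0.02],"roll":-0.56,"fingers":1},{"linear":[0.001,-0.073,0.05],"roll":-0.7,"fingers":1},{"linear":[0.001,-0.073,0.08],"roll":-0.84,"fingers":1},{"linear":[0.001,-0.073,0.11],"roll":-0.98,"fingers":1},{"linear":[0.001,-0.073,0.14],"roll":-1.12,"fingers":1},{"linear":[0.001,-0.073,0.17],"roll":-1.26,"fingers":1},{"linear":[0.001,-0.073,0.2],"roll":-1.36,"fingers":1},{"linear":[0.001,-0.073,0.207],"roll":-1.36,"fingers":1},{"linear":[0.001,-0.073,0.207],"roll":-1.36,"fingers":1}]'

```text
time_s: 4.9
ee_pos: [471.4, 13.0, 199.2]
orientation: [3.136, -0.162, -0.005]
wrist_force: [-0.0, 0.6, -0.7]
opening: 0.004
```

```bash
python3 - <<'E'
from h import *
rel([[472,8,160],[472,8,145],[472,8,120]])
d=snap('side','s4')
cv2.imwrite('pics/s4z.png',cv2.resize(d['image'][90:260,180:350,::-1],None,fx=3.5,fy=3.5,interpolation=cv2.INTER_CUBIC))
E
```

```text
t 4.9 p [471.4  13.  199.2] jaw -0.103 z [-0.003 -0.001 -1.   ] q [-0.27  0.53  0.22  2.04 -0.2   0.59 -0.01] F [-0.   0.6 -0.7] open 0.0
lin to [472   8 160] [ 1.2  4.8 39.3]
lin to [472   8 145] [ 1.2  4.8 54.3]
lin to [472   8 120] [ 1.3  4.8 79.3]
```

View pics/s4z.png

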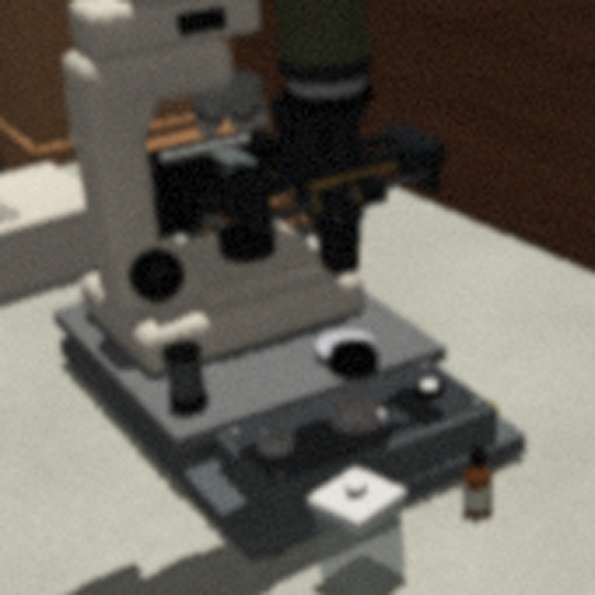

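Request:
send_rows --moves '[{"linear":[0.001,0.005,0.015],"roll":0,"fingers":1},{"linear":[0.001,0.005,0.03],"roll":0,"fingers":1},{"linear":[0.001,0.005,0.045],"roll":0,"fingers":1},{"linear":[0.001,0.005,0.045],"roll":0,"fingers":1},{"linear":[0.001,0.005,0.045],"roll":0,"fingers":1}]'

```text
time_s: 5.45
ee_pos: [473.7, 7.9, 156.4]
orientation: [3.136, -0.163, 0.002]
wrist_force: [0.1, 0.0, 0.5]
opening: 0.004
```

```bash
python3 - <<'E'
from h import *
rel([[472,8,155],[472,8,145],[472,8,120]])
d=snap('side','s5')
cv2.imwrite('pics/s5z.png',cv2.resize(d['image'][130:240,220:330,::-1],None,fx=5,fy=5,interpolation=cv2.INTER_CUBIC))
d=snap('top','t5')
cv2.imwrite('pics/t5z.png',cv2.resize(d['image'][150:290,190:340,::-1],None,fx=4,fy=4,interpolation=cv2.INTER_CUBIC))
E
```

```text
t 5.45 p [473.7   7.9 156.4] jaw -0.104 z [ 0.001 -0.001 -1.   ] q [-0.23  0.61  0.18  2.09 -0.23  0.46  0.02] F [0.1 0.  0.5] open 0.0
lin to [472   8 155] [-1.7  0.   1.4]
lin to [472   8 145] [-1.7  0.  11.4]
lin to [472   8 120] [-1.8  0.  36.4]
```

View pics/s5z.png

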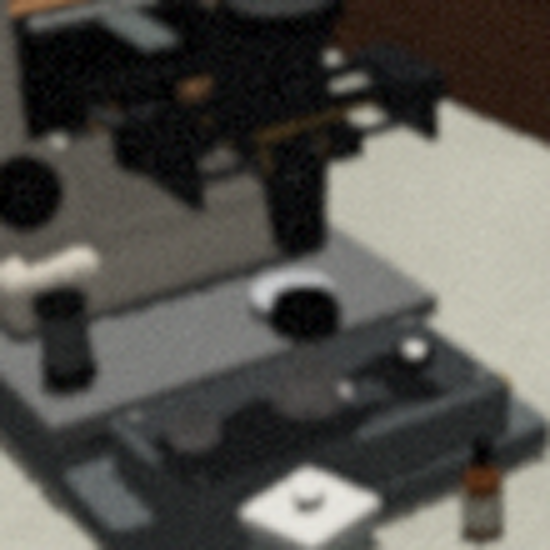

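View pics/t5z.png

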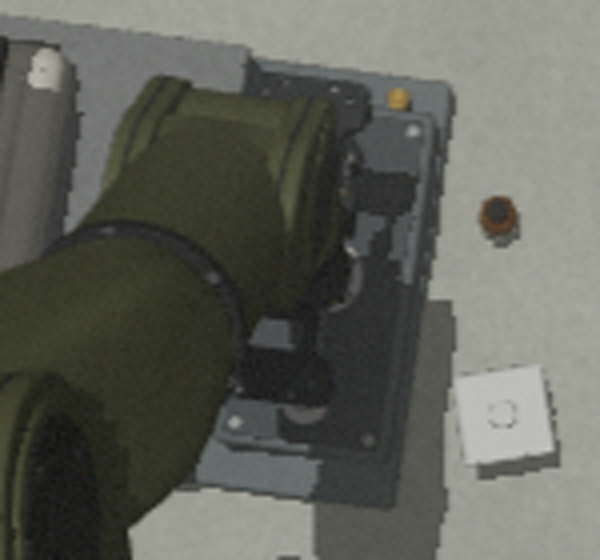

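```bash
python3 - <<'E'
from h import *
for n in('s5','t5'):
    d=dict(np.load(n+'.npz'));E=np.linalg.inv(d['extrinsics'])
    for P in([473.7,7.9,156.4],[472,8,145],[472,8,137],[472,8,128]):
        c=E[:3,:3]@P+E[:3,3];u=d['mtx']@c/c[2];z=(u[:2]-([220,130] if n=='s5' else [190,150])+.5)*(5 if n=='s5' else 4);print(n,P,np.round(u[:2],1),np.round(z))
d=dict(np.load('s5.npz'));W=cloud(d)
for v in range(170,200,2):print(v,np.round(W[v,280]),np.round(W[v,282]))
E
```

```text
s5 [473.7, 7.9, 156.4] [280.  185.4] [303. 279.]
s5 [472, 8, 145] [279.8 188.7] [302. 296.]
s5 [472, 8, 137] [280.  190.9] [303. 307.]
s5 [472, 8, 128] [280.2 193.4] [303. 320.]
t5 [473.7, 7.9, 156.4] [268.1 214.7] [314. 261.]
t5 [472, 8, 145] [268.5 215.8] [316. 265.]
t5 [472, 8, 137] [268.8 216.2] [317. 267.]
t5 [472, 8, 128] [269.2 216.5] [319. 268.]
170 [471.  -2. 214.] [477.  -4. 213.]
172 [475.   4. 204.] [478.  -2. 205.]
174 [471.  -0. 200.] [478.  -2. 199.]
176 [468.  -4. 196.] [478.  -1. 191.]
178 [469.  -1. 188.] [475.  -3. 186.]
180 [468.  -3. 182.] [478.   1. 177.]
182 [592. 178.  62.] [594. 167.  65.]
184 [580. 162.  64.] [588. 161.  62.]
186 [557. 129.  77.] [559. 120.  80.]
188 [477.  14. 143.] [483.  11. 142.]
190 [470.   4. 143.] [473.  -1. 144.]
192 [462.  -6. 143.] [468.  -9. 141.]
194 [459. -10. 138.] [466. -10. 135.]
196 [458. -11. 132.] [464. -12. 130.]
198 [457. -11. 125.] [462. -14. 124.]
```

```bash
python3 - <<'E'
from h import *
d=dict(np.load('s5.npz'));W=cloud(d)
for v in range(168,184,2):
    r=[(u,*np.round(W[v,u]).astype(int)) for u in range(268,294,2) if not np.isnan(W[v,u,0]) and W[v,u,1]<80]
    print(v,r)
E
```

```text
168 [(274, np.int64(453), np.int64(3), np.int64(225)), (276, np.int64(457), np.int64(-1), np.int64(226)), (278, np.int64(463), np.int64(-4), np.int64(224)), (280, np.int64(472), np.int64(-1), np.int64(221)), (282, np.int64(477), np.int64(-5), np.int64(220)), (284, np.int64(482), np.int64(-9), np.int64(220))]
170 [(274, np.int64(457), np.int64(10), np.int64(215)), (276, np.int64(455), np.int64(-4), np.int64(220)), (278, np.int64(464), np.int64(-2), np.int64(217)), (280, np.int64(471), np.int64(-2), np.int64(214)), (282, np.int64(477), np.int64(-4), np.int64(213)), (284, np.int64(482), np.int64(-8), np.int64(213))]
172 [(274, np.int64(457), np.int64(10), np.int64(208)), (276, np.int64(456), np.int64(-2), np.int64(213)), (278, np.int64(463), np.int64(-3), np.int64(211)), (280, np.int64(475), np.int64(4), np.int64(204)), (282, np.int64(478), np.int64(-2), np.int64(205)), (284, np.int64(482), np.int64(-7), np.int64(206))]
174 [(274, np.int64(459), np.int64(14), np.int64(200)), (276, np.int64(458), np.int64(2), np.int64(204)), (278, np.int64(462), np.int64(-3), np.int64(204)), (280, np.int
[... 272 characters left out ...]
t64(-1), np.int64(197)), (280, np.int64(468), np.int64(-4), np.int64(196)), (282, np.int64(478), np.int64(-1), np.int64(191)), (284, np.int64(483), np.int64(-4), np.int64(191))]
178 [(274, np.int64(461), np.int64(19), np.int64(183)), (276, np.int64(459), np.int64(5), np.int64(189)), (278, np.int64(463), np.int64(0), np.int64(190)), (280, np.int64(469), np.int64(-1), np.int64(188)), (282, np.int64(475), np.int64(-3), np.int64(186)), (284, np.int64(484), np.int64(-3), np.int64(183))]
180 [(276, np.int64(458), np.int64(5), np.int64(182)), (278, np.int64(458), np.int64(-7), np.int64(187)), (280, np.int64(468), np.int64(-3), np.int64(182)), (282, np.int64(478), np.int64(1), np.int64(177))]
182 []
```

Request:
send_rows --moves '[{"linear":[-0.001,0,0.004],"roll":0,"fingers":1},{"linear":[-0.001,0,0.008],"roll":0,"fingers":1},{"linear":[-0.001,0,0.008],"roll":0,"fingers":1}]'

```text
time_s: 5.85
ee_pos: [472.5, 7.9, 148.2]
orientation: [3.136, -0.163, 0.002]
wrist_force: [0.4, 0.0, -0.3]
opening: 0.001
```

Request:
send_rows --moves '[{"linear":[0,0,0.003],"roll":0,"fingers":1},{"linear":[0,0,0.006],"roll":0,"fingers":1},{"linear":[0,0,0.008],"roll":0,"fingers":1}]'

```text
time_s: 6.15
ee_pos: [472.4, 7.9, 139.9]
orientation: [3.136, -0.163, 0.002]
wrist_force: [0.5, -0.6, -0.7]
opening: 0.004
```

```bash
python3 - <<'E'
from h import *
rel([[472,8,145],[472,8,120]])
d=snap('side','s6')
cv2.imwrite('pics/s6z.png',cv2.resize(d['image'][130:240,220:330,::-1],None,fx=5,fy=5,interpolation=cv2.INTER_CUBIC))
E
```

```text
t 6.15 p [472.4   7.9 139.9] jaw -0.104 z [ 0.001 -0.001 -1.   ] q [-0.22  0.64  0.16  2.1  -0.24  0.42  0.03] F [ 0.5 -0.6 -0.7] open 0.0
lin to [472   8 145] [-0.4 -0.1 -5.1]
lin to [472   8 120] [-0.5 -0.1 19.9]
```

View pics/s6z.png

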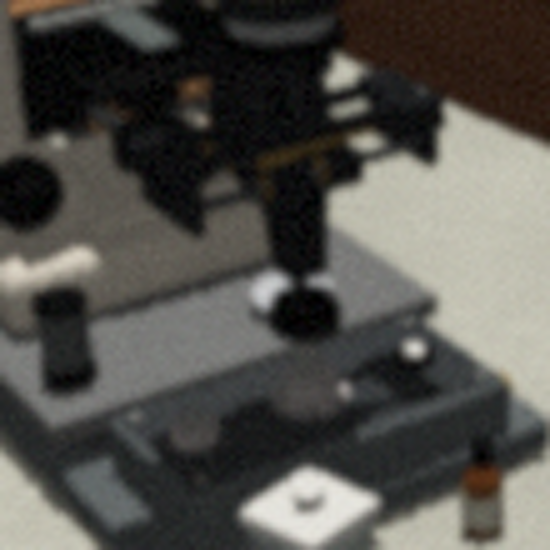

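Request:
send_rows --moves '[{"linear":[0,0,0.003],"roll":0,"fingers":1},{"linear":[0,0,0.006],"roll":0,"fingers":1},{"linear":[0,0,0.008],"roll":0,"fingers":1},{"linear":[0,0,0.008],"roll":0,"fingers":1}]'

```text
time_s: 6.6
ee_pos: [472.1, 7.9, 131.4]
orientation: [3.136, -0.163, -0.0]
wrist_force: [0.1, 1.0, 0.1]
opening: 0.005
```

Request:
send_rows --moves '[{"linear":[0,0,0.003],"roll":0,"fingers":1},{"linear":[0,0,0.005],"roll":0,"fingers":1},{"linear":[0,0,0.005],"roll":0,"fingers":1}]'

```text
time_s: 6.9
ee_pos: [471.9, 7.9, 126.1]
orientation: [3.136, -0.163, -0.001]
wrist_force: [0.5, 0.5, 0.4]
opening: 0.003
```

```bash
python3 - <<'E'
from h import *
rel([[472,8,145],[472,8,120]])
d=snap('side','s7')
cv2.imwrite('pics/s7z.png',cv2.resize(d['image'][130:240,220:330,::-1],None,fx=5,fy=5,interpolation=cv2.INTER_CUBIC))
E
```

```text
t 6.9 p [471.9   7.9 126.1] jaw -0.104 z [-0.001 -0.001 -1.   ] q [-0.21  0.66  0.15  2.11 -0.25  0.38  0.04] F [0.5 0.5 0.4] open 0.0
lin to [472   8 145] [  0.1  -0.1 -18.9]
lin to [472   8 120] [ 0.1 -0.2  6.1]
```

View pics/s7z.png

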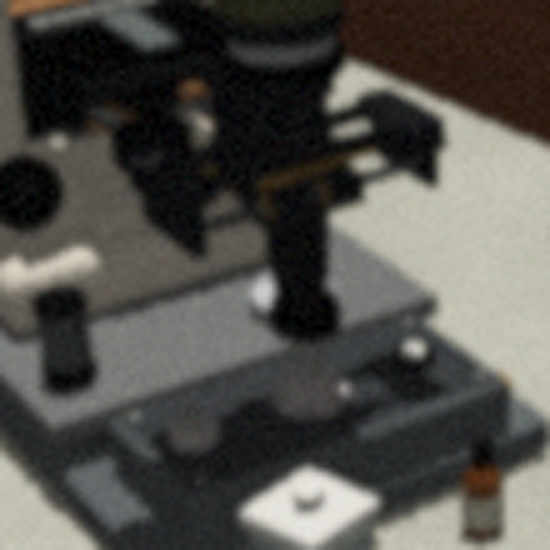

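```bash
python3 - <<'E'
from h import *
d=dict(np.load('s7.npz'));W=cloud(d)
for x,y in[(195,240),(190,225),(175,205),(435,170),(420,140),(345,185),(300,200)]:
    u,v=220+x//5,130+y//5;print(x,y,np.round(W[v,u]))
E
```

```text
195 240 [383. -20. 224.]
190 225 [383. -17. 233.]
175 205 [377. -13. 246.]
435 170 [552. -34. 220.]
420 140 [542. -34. 243.]
345 185 [485. -30. 230.]
300 200 [457. -23. 227.]
```

Request:
send_rows --moves '[{"linear":[0,0,0.002],"roll":0,"fingers":1},{"linear":[0,0,0.004],"roll":0,"fingers":1},{"linear":[0,0,0.004],"roll":0,"fingers":1}]'

```text
time_s: 7.25
ee_pos: [472.1, 7.8, 122.3]
orientation: [3.136, -0.163, -0.0]
wrist_force: [0.2, 0.3, 3.2]
opening: 0.005
```

Request:
send_rows --moves '[{"linear":[0,0,0.005],"roll":0,"fingers":1},{"linear":[0,0,0.01],"roll":0,"fingers":1},{"linear":[0,0,0.015],"roll":0,"fingers":1},{"linear":[0,0,0.02],"roll":0,"fingers":1},{"linear":[0,0,0.024],"roll":0,"fingers":1},{"linear":[0,0,0.024],"roll":0,"fingers":1}]'

```text
time_s: 7.85
ee_pos: [472.1, 7.8, 98.7]
orientation: [3.137, -0.163, 0.0]
wrist_force: [-1.9, 1.2, 8.6]
opening: 0.007
```

```bash
python3 - <<'E'
from h import *
rel([[472,8,126]])
d=snap('side','s8')
cv2.imwrite('pics/s8z.png',cv2.resize(d['image'][130:240,220:330,::-1],None,fx=5,fy=5,interpolation=cv2.INTER_CUBIC))
E
```

```text
t 7.85 p [472.1   7.8  98.7] jaw -0.104 z [ 0.    -0.001 -1.   ] q [-0.19  0.71  0.12  2.13 -0.26  0.31  0.05] F [-1.9  1.2  8.6] open 0.01
lin to [472   8 126] [ -0.2  -0.1 -27.3]
```

View pics/s8z.png

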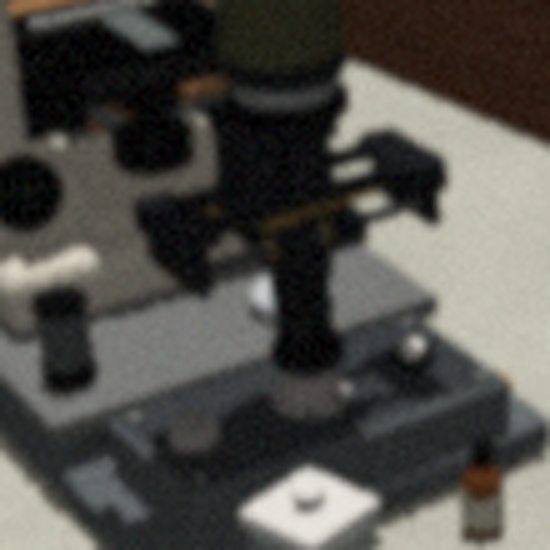

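Request:
send_rows --moves '[{"linear":[0,0,-0.008],"roll":0,"fingers":1},{"linear":[0,0,-0.016],"roll":0,"fingers":1},{"linear":[0,0,-0.023],"roll":0,"fingers":1},{"linear":[0,0,-0.028],"roll":0,"fingers":1},{"linear":[0,0,-0.028],"roll":0,"fingers":1},{"linear":[0,0,-0.028],"roll":0,"fingers":1},{"linear":[0,0,-0.022],"roll":0,"fingers":1},{"linear":[0,0,-0.016],"roll":0,"fingers":1},{"linear":[0,0,-0.01],"roll":0,"fingers":1},{"linear":[0,0,-0.004],"roll":0,"fingers":1},{"linear":[0,0,0.001],"roll":0,"fingers":1},{"linear":[0,0,0.001],"roll":0,"fingers":1}]'

```text
time_s: 9.1
ee_pos: [472.6, 7.9, 98.6]
orientation: [3.137, -0.164, 0.003]
wrist_force: [-1.3, 0.2, 20.0]
opening: 0.004
```

Request:
send_rows --moves '[{"linear":[0,0,-0.008],"roll":0,"fingers":1},{"linear":[0,0,-0.016],"roll":0,"fingers":1},{"linear":[0,0,-0.023],"roll":0,"fingers":1},{"linear":[0,0,-0.028],"roll":0,"fingers":1},{"linear":[0,0,-0.028],"roll":0,"fingers":1},{"linear":[0,0,-0.028],"roll":0,"fingers":1}]'

```text
time_s: 9.7
ee_pos: [472.3, 7.9, 126.4]
orientation: [3.137, -0.163, 0.002]
wrist_force: [-0.9, 0.6, -1.0]
opening: 0.01
```

```bash
python3 - <<'E'
from h import *
rel([[472,8,99]])
d=snap('side','s9')
cv2.imwrite('pics/s9z.png',cv2.resize(d['image'][130:240,220:330,::-1],None,fx=5,fy=5,interpolation=cv2.INTER_CUBIC))
def pin(d):
    g=d['image'].astype(int).max(-1);v,u=np.mgrid[:400,:640];m=(g>120)&(abs(u-302)<7)&(abs(v-197)<9);return u[m].mean(),v[m].mean(),v[m].min(),v[m].max(),m.sum()
for n in('side0','s7','s8','s9'):print(n,pin(np.load(n+'.npz')))
E
```

```text
t 9.7 p [472.3   7.9 126.4] jaw -0.104 z [ 0.001 -0.    -1.   ] q [-0.21  0.66  0.15  2.11 -0.25  0.38  0.04] F [-0.9  0.6 -1. ] open 0.01
lin to [472   8  99] [-0.3 -0.1 27.4]
side0 (np.float64(304.1666666666667), np.float64(194.95238095238096), np.int64(189), np.int64(201), np.int64(42))
s7 (np.float64(304.2307692307692), np.float64(194.05128205128204), np.int64(189), np.int64(200), np.int64(39))
s8 (np.float64(305.09375), np.float64(193.71875), np.int64(189), np.int64(199), np.int64(32))
s9 (np.float64(304.2368421052632), np.float64(194.0), np.int64(189), np.int64(199), np.int64(38))
```

View pics/s9z.png

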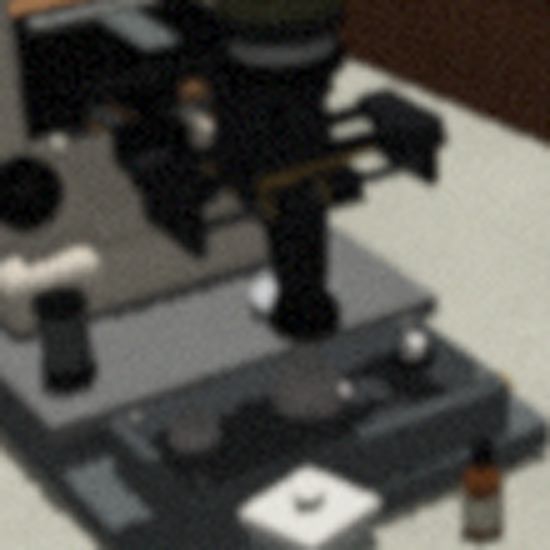

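Request:
send_rows --moves '[{"linear":[0,0,0.006],"roll":0,"fingers":1},{"linear":[0,0,0.012],"roll":0,"fingers":1},{"linear":[0,0,0.018],"roll":0,"fingers":1},{"linear":[0,0,0.024],"roll":0,"fingers":1},{"linear":[0,0,0.0275],"roll":0,"fingers":1},{"linear":[0,0,0.0275],"roll":0,"fingers":1},{"linear":[0,0,0.018],"roll":0,"fingers":1},{"linear":[0,0,0.009],"roll":0,"fingers":1},{"linear":[0,0,0],"roll":0,"fingers":1},{"linear":[0,0,0],"roll":0,"fingers":1},{"linear":[0,0,0.006],"roll":0,"fingers":1},{"linear":[0,0,0.012],"roll":0,"fingers":1},{"linear":[0,0,0.018],"roll":0,"fingers":1},{"linear":[0,0,0.024],"roll":0,"fingers":1},{"linear":[0,0,0.0275],"roll":0,"fingers":1},{"linear":[0,0,0.0275],"roll":0,"fingers":1},{"linear":[0,0,0.018],"roll":0,"fingers":1},{"linear":[0,0,0.009],"roll":0,"fingers":1},{"linear":[0,0,0],"roll":0,"fingers":1},{"linear":[0,0,0],"roll":0,"fingers":1}]'

```text
time_s: 11.75
ee_pos: [472.2, 7.9, 127.1]
orientation: [3.137, -0.163, 0.002]
wrist_force: [-0.2, 0.1, 0.5]
opening: 0.005
```

```bash
cat >> h.py <<'E'
def look(tag,y=99):
    rel([[472,8,y]])
    d=snap('side',tag)
    cv2.imwrite(f'pics/{tag}z.png',cv2.resize(d['image'][150:230,250:330,::-1],None,fx=7,fy=7,interpolation=cv2.INTER_CUBIC))
    ws=[]
    for n in('side0','s9',tag):
        g=np.load(n+'.npz')['image'].astype(float).max(-1)[185:208,296:311]
        n_,lab,st,c=cv2.connectedComponentsWithStats((g>125).astype(np.uint8))
        print(n,[(x.tolist(),np.round(cc,1)) for x,cc in zip(st[1:],c[1:])])
E
python3 -c "
from h import *
look('s10')"
```

```text
t 11.75 p [472.2   7.9 127.1] jaw -0.104 z [ 0.001 -0.    -1.   ] q [-0.21  0.66  0.15  2.11 -0.25  0.38  0.04] F [-0.2  0.1  0.5] open 0.0
lin to [472   8  99] [-0.2 -0.1 28.1]
side0 [([4, 0, 11, 14, 75], array([11.1,  4.7])), ([1, 2, 1, 1, 1], array([1., 2.])), ([4, 13, 5, 4, 14], array([ 6. , 14.3]))]
s9 [([4, 0, 11, 14, 77], array([11. ,  4.7])), ([5, 11, 4, 4, 12], array([ 6.5, 12.5]))]
s10 [([4, 0, 11, 14, 74], array([11.2,  4.8])), ([5, 10, 4, 4, 10], array([ 6.7, 11.3]))]
```

View pics/s10z.png

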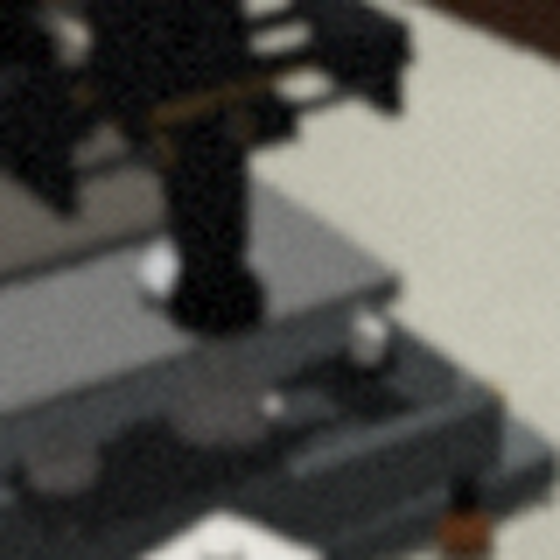

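Request:
send_rows --moves '[{"linear":[0,0,0.006],"roll":0,"fingers":1},{"linear":[0,0,0.012],"roll":0,"fingers":1},{"linear":[0,0,0.018],"roll":0,"fingers":1},{"linear":[0,0,0.024],"roll":0,"fingers":1},{"linear":[0,0,0.028],"roll":0,"fingers":1},{"linear":[0,0,0.028],"roll":0,"fingers":1},{"linear":[0,0,0.018],"roll":0,"fingers":1},{"linear":[0,0,0.009],"roll":0,"fingers":1},{"linear":[0,0,0],"roll":0,"fingers":1},{"linear":[0,0,0],"roll":0,"fingers":1},{"linear":[0,0,0.006],"roll":0,"fingers":1},{"linear":[0,0,0.012],"roll":0,"fingers":1},{"linear":[0,0,0.018],"roll":0,"fingers":1},{"linear":[0,0,0.024],"roll":0,"fingers":1},{"linear":[0,0,0.028],"roll":0,"fingers":1},{"linear":[0,0,0.028],"roll":0,"fingers":1},{"linear":[0,0,0.018],"roll":0,"fingers":1},{"linear":[0,0,0.009],"roll":0,"fingers":1},{"linear":[0,0,0],"roll":0,"fingers":1},{"linear":[0,0,0],"roll":0,"fingers":1}]'

```text
time_s: 13.8
ee_pos: [472.0, 7.9, 127.4]
orientation: [3.137, -0.163, 0.002]
wrist_force: [0.3, -0.6, 0.5]
opening: 0.007
```

```bash
python3 -c "
from h import *
look('s11')"
```

```text
t 13.8 p [472.    7.9 127.4] jaw -0.104 z [ 0.002 -0.    -1.   ] q [-0.21  0.66  0.15  2.12 -0.25  0.38  0.04] F [ 0.3 -0.6  0.5] open 0.01
lin to [472   8  99] [-0.  -0.1 28.4]
side0 [([4, 0, 11, 14, 75], array([11.1,  4.7])), ([1, 2, 1, 1, 1], array([1., 2.])), ([4, 13, 5, 4, 14], array([ 6. , 14.3]))]
s9 [([4, 0, 11, 14, 77], array([11. ,  4.7])), ([5, 11, 4, 4, 12], array([ 6.5, 12.5]))]
s11 [([0, 1, 1, 1, 1], array([0., 1.])), ([3, 0, 12, 14, 92], array([10.3,  5.6])), ([1, 4, 1, 1, 1], array([1., 4.]))]
```

Request:
send_rows --moves '[{"linear":[0,0,0.006],"roll":0,"fingers":1},{"linear":[0,0,0.012],"roll":0,"fingers":1},{"linear":[0,0,0.018],"roll":0,"fingers":1},{"linear":[0,0,0.024],"roll":0,"fingers":1},{"linear":[0,0,0.028],"roll":0,"fingers":1},{"linear":[0,0,0.028],"roll":0,"fingers":1},{"linear":[0,0,0.018],"roll":0,"fingers":1},{"linear":[0,0,0.009],"roll":0,"fingers":1},{"linear":[0,0,0],"roll":0,"fingers":1},{"linear":[0,0,0],"roll":0,"fingers":1},{"linear":[0,0,0.006],"roll":0,"fingers":1},{"linear":[0,0,0.012],"roll":0,"fingers":1},{"linear":[0,0,0.018],"roll":0,"fingers":1},{"linear":[0,0,0.024],"roll":0,"fingers":1},{"linear":[0,0,0.028],"roll":0,"fingers":1},{"linear":[0,0,0.028],"roll":0,"fingers":1},{"linear":[0,0,0.018],"roll":0,"fingers":1},{"linear":[0,0,0.009],"roll":0,"fingers":1},{"linear":[0,0,0],"roll":0,"fingers":1},{"linear":[0,0,0],"roll":0,"fingers":1}]'

```text
time_s: 15.85
ee_pos: [471.7, 8.0, 127.9]
orientation: [3.137, -0.163, 0.003]
wrist_force: [0.0, 0.3, -0.3]
opening: 0.004
```

```bash
python3 -c "
from h import *
look('s12')"
```

```text
t 15.85 p [471.7   8.  127.9] jaw -0.104 z [ 0.002 -0.    -1.   ] q [-0.21  0.66  0.15  2.12 -0.25  0.38  0.04] F [ 0.   0.3 -0.3] open 0.0
lin to [472   8  99] [ 0.2 -0.1 28.9]
side0 [([4, 0, 11, 14, 75], array([11.1,  4.7])), ([1, 2, 1, 1, 1], array([1., 2.])), ([4, 13, 5, 4, 14], array([ 6. , 14.3]))]
s9 [([4, 0, 11, 14, 77], array([11. ,  4.7])), ([5, 11, 4, 4, 12], array([ 6.5, 12.5]))]
s12 [([3, 0, 12, 14, 90], array([10.3,  5.6]))]
```

View pics/s12z.png

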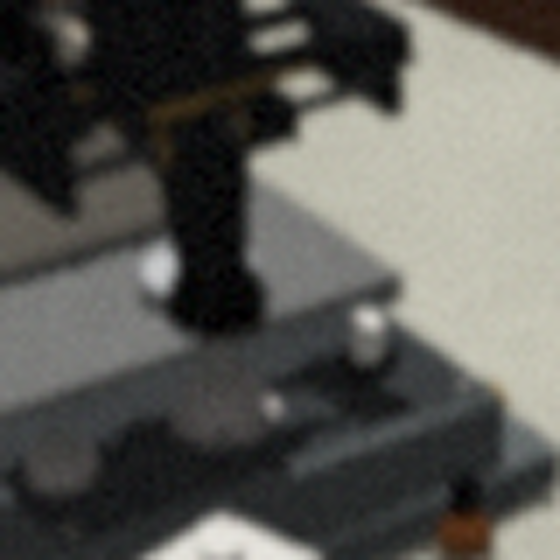

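```bash
python3 - <<'E'
from h import *
d=dict(np.load('side0.npz'));E=np.linalg.inv(d['extrinsics'])
for z in(77.5,80,84.5,90,93,95.5):
    c=E[:3,:3]@[552.8,0,z]+E[:3,3];print(z,np.round((d['mtx']@c/c[2])[:2],2))
a=[]
for n in('side0','s9','s10','s11','s12'):
    W=cloud(np.load(n+'.npz'))
    print(n,[np.round(W[v,303],0)[2] for v in range(190,204)])
    g=np.load(n+'.npz')['image'].astype(int).max(-1); print(g[188:206,300:306].mean(1).round().astype(int))
    a.append(cv2.resize(np.load(n+'.npz')['image'][182:210,292:312,::-1],None,fx=7,fy=10,interpolation=cv2.INTER_CUBIC))
cv2.imwrite('pics/cmp.png',np.hstack(a))
E
```

```text
77.5 [301.9  199.32]
80 [301.88 198.68]
84.5 [301.82 197.52]
90 [301.76 196.1 ]
93 [301.73 195.33]
95.5 [301.7  194.68]
side0 [np.float64(64.0), np.float64(61.0), np.float64(56.0), np.float64(66.0), np.float64(70.0), np.float64(68.0), np.float64(71.0), np.float64(67.0), np.float64(68.0), np.float64(80.0), np.float64(77.0), np.float64(76.0), np.float64(73.0), np.float64(70.0)]
[126 115  95  72  67  80  89  78  70  87 131 165 152  98  42  31  48  60]
s9 [np.float64(62.0), np.float64(61.0), np.float64(57.0), np.float64(65.0), np.float64(68.0), np.float64(68.0), np.float64(68.0), np.float64(86.0), np.float64(83.0), np.float64(83.0), np.float64(79.0), np.float64(76.0), np.float64(74.0), np.float64(73.0)]
[126 114  94  72  68  82  90  88 108 135 140 115  86  62  32  22  29  28]
s10 [np.float64(66.0), np.float64(62.0), np.float64(57.0), np.float64(66.0), np.float64(69.0), np.float64(69.0), np.float64(89.0), np.float64(89.0), np.float64(89.0), np.float64(85.0), np.float64(81.0), np.float64(75.0), np.float64(73.0), np.float64(70.0)]
[124 115  95  72  66  82 102 122 138 130 106  89  78  58  33  22  30  30]
s11 [np.float64(62.0), np.float64(58.0), np.float64(56.0), np.float64(68.0), np.float64(69.0), np.float64(91.0), np.float64(94.0), np.float64(90.0), np.float64(88.0), np.float64(83.0), np.float64(77.0), np.float64(75.0), np.float64(75.0), np.float64(73.0)]
[126 115  95  72  69  98 141 160 145 112  93  87  76  60  33  23  27  29]
s12 [np.float64(64.0), np.float64(61.0), np.float64(55.0), np.float64(66.0), np.float64(66.0), np.float64(92.0), np.float64(96.0), np.float64(91.0), np.float64(86.0), np.float64(83.0), np.float64(80.0), np.float64(77.0), np.float64(75.0), np.float64(74.0)]
[126 114  96  73  70  98 141 162 144 114  94  88  79  59  34  23  28  30]
```

View pics/cmp.png

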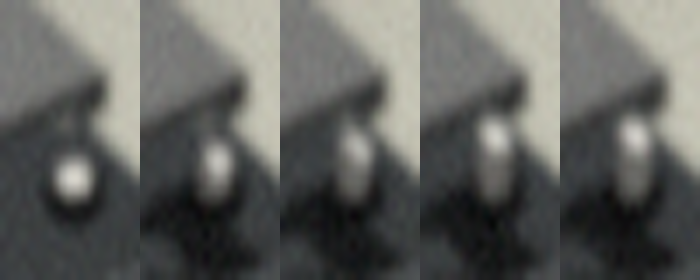

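Request:
send_rows --moves '[{"linear":[0,0,-0.02],"roll":0,"fingers":1},{"linear":[0,0,-0.04],"roll":0,"fingers":1},{"linear":[0,0,-0.07],"roll":0,"fingers":1},{"linear":[0,0,-0.1],"roll":0,"fingers":1},{"linear":[0,0,-0.1],"roll":0,"fingers":1},{"linear":[0,0,-0.1],"roll":0,"fingers":1},{"linear":[0,0,-0.1],"roll":0,"fingers":1}]'

```text
time_s: 16.6
ee_pos: [470.3, 8.2, 226.3]
orientation: [3.137, -0.162, -0.002]
wrist_force: [0.9, 0.2, -0.1]
opening: 0.006
```

```bash
python3 - <<'E'
from h import *
look('s13')
W=cloud(np.load('s13.npz'));W0=cloud(np.load('side0.npz'))
for v in(189,190,191):print('knob z',np.round(W[v,278:283,2]),np.round(W0[v,278:283,2]))
a,b=np.load('s13.npz')['image'],np.load('side0.npz')['image']
cv2.imwrite('pics/s13c.png',np.hstack([x[150:350,180:460,::-1] for x in(b,a)]))
E
```

```text
t 16.6 p [470.3   8.2 226.3] jaw -0.103 z [-0.002 -0.    -1.   ] q [-0.28  0.49  0.25  2.02 -0.19  0.66 -0.01] F [ 0.9  0.2 -0.1] open 0.01
lin to [472   8  99] [ 1.900e+00 -1.000e-01  1.273e+02]
side0 [([4, 0, 11, 14, 75], array([11.1,  4.7])), ([1, 2, 1, 1, 1], array([1., 2.])), ([4, 13, 5, 4, 14], array([ 6. , 14.3]))]
s9 [([4, 0, 11, 14, 77], array([11. ,  4.7])), ([5, 11, 4, 4, 12], array([ 6.5, 12.5]))]
s13 [([4, 0, 11, 14, 95], array([10.1,  5.9])), ([1, 4, 1, 1, 1], array([1., 4.]))]
knob z [143. 143. 143. 142. 142.] [144. 143. 143. 144. 143.]
knob z [146. 141. 143. 145. 143.] [145. 143. 143. 144. 142.]
knob z [142. 143. 141. 144. 144.] [144. 141. 144. 142. 144.]
```

View pics/s13c.png

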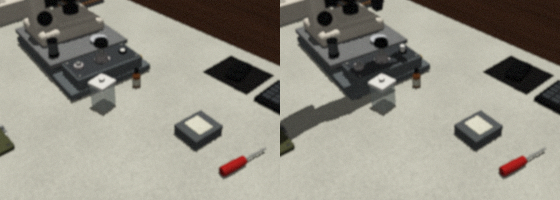

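The before and after views match. The bystanders have not moved, the knob is up at the same depth as at the start, and the pin is out.

```bash
python3 -c "
from h import *
print(bot.sign_off())"
```

```text
the job is handed in; nothing more can be done
None
```

I gave the pump 8 strokes with the closed fingertips, letting the knob come right back up each time, then backed off about 100 mm and handed the job in at about 16.7 s.

- **Pin:** the camera puts its top about 94–95 mm above the table, against 95.5 mm for fully out. It stood at the same height after stroke 6 and stroke 8, so it has stopped rising.
- **Knob:** it is back up, reading about 143 mm in the depth image, the same as at the start.
- **Contact at hand-in:** the wrist force read about zero once I had backed off, so the robot was touching nothing.
- **Surroundings:** in the before and after side views the jar, bottle, slide box and screwdriver stand where they were. I did not measure their positions. I did not separately check the objective case, the petri dish or how far the vent button stands; the arm stayed well clear of all three.

One thing disagreed with the description: with the fingers shut, their real ends sit about 22 mm above the reported TCP. I therefore lowered the arm until the wrist force showed contact, and set the stroke depth from that point. The second stroke reached the bottom stop at about 20 N.

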